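# Clamp a wine sample bottle in the ratchet bottle clamp

### The job

Stand the white-capped amber sample bottle upright in the blue ratchet clamp, between the flat jaw and the V-shaped jaw, and let go of it. Then take hold of the red handle and pump the lever in full strokes, which closes the clamp one tooth each, until the handle has clearly turned heavy and the bottle is firmly held; stop there, for pumping on cracks the glass. Close the clamp with its lever only, never by pushing on the jaws, let go at the end, and leave the flask, the beaker and the loose stopper where they are.

Things in the scene. Friction and masses are not known exactly. Their poses are not given: they have to be found in the camera images.
- clamp: Ratchet bottle clamp fixed to the bench: blue base plate 100 (x) by 310 (y) by 12 mm (the bottle stands on it, at z = 12 mm); blue housing, 62 mm high, at its +y end. Origin on the bench under the bottle's place; z up; +y is the closing direction, flat jaw to V jaw; the handle is on the -x side. A bottle just touching both walls of the relaxed V jaw has its axis at x = 0, y = 0.
- jaw: Flat moving jaw, steel with black rubber face, 56 mm wide (x), 15 mm thick, 16 to 56 mm above the bench, toothed rack behind it (-y). Origin: middle of the rubber face, at bench height. Slides along the clamp's +y only, with 1.5 N drag; tooth pitch 8 mm, a holding pawl stops it from going back. It starts 12 to 20 mm short of a bottle that touches the V jaw.
- vjaw: V-shaped jaw, black rubber on steel, 60 mm wide, 16 to 56 mm above the bench, open to -y. Origin: apex of the V, 28.9 mm beyond the bottle's axis, at bench height. Pushed by the bottle it first yields along +y on a light spring (2 to 6 N) for 2 to 22 mm, a distance set out of sight in the housing and new each time; then it meets a hidden firm buffer, 4 N per mm.
- lever (a joint): Pump lever angle (rad), hard stops at -0.19 and 0.19; growing swings the handle to the clamp's +y. At 0 the lever points along the clamp's -x. Forward (growing) pushes the rack, the return slips over the teeth. Swinging from below -0.13 to above 0.12 gains just one tooth (8 mm at the jaw), even to the stops; shorter swings gain none. It stays where left unless the loaded rack pushes it back.
- handle (a point): Axis of the upright round red handle, 110 mm above the bench, 140 mm from the pivot; 22 mm thick, 68 to 135 mm above the bench. Push along the stroke: 1 to 5 N free or on the light spring (the first stroke always is); on the firm buffer each tooth adds about 10 N. A full forward stroke ending 7 N or more above the free ones: firmly held, stop; above 20 N the glass may crack. Only force shows it.
- pivot (a point): The lever's vertical pivot axis, 110 mm above the bench (in the clamp frame at x = 37 mm, y = -85.7 mm); fixed.
- sample: Amber glass sample bottle, 0.22 kg, paper label, white cap. Round body 50 mm in diameter to 75 mm height, shoulder up to 88 mm, neck 24 mm, cap 30 mm in diameter from 95 to 125 mm. Origin: centre of its underside; z up its axis. It starts standing on the bench.
- cap (a point): On the axis of the sample bottle's cap, 113 mm above its underside: the place to grip it from above.
- flask: Empty conical glass flask, 130 mm high, 82 mm across the foot; bystander. Origin: centre of its underside.
- beaker: Clear plastic beaker, 84 mm across, 100 mm high; bystander. Origin: centre of its underside.
- stopper: Black bottle stopper, 32 mm across, 18 mm high; bystander. Origin: centre of its underside.
Not all that is in view belongs to the job. Of the things that look like the sample, take the one that is farthest to the robot's left at the start.

How it is judged (in metres and radians):
On the way, in this order (a step that is already met when the one before it is completed fails the run):
1. the sample bottle stands upright on the clamp's plate between the jaws, let go (x of sample in the frame of clamp between -0.015 and 0.015 m and y of sample in the frame of clamp between -0.026 and 0.01 m and z of sample in the frame of clamp below 0.015 m and angle between sample's own z axis and vertical below 0.1 rad and contact force between the fingers and sample below 0.1 N), for 0.2 s.
2. the jaw, pumped shut, presses the bottle firmly (contact force between jaw and sample above 10 N), for 0.1 s.
At the end, for the whole second after the job is handed in: The sample bottle stands upright (within 0.1 rad) on the clamp's plate, centred in the V jaw within 10 mm, at rest, and the ratchet holds it by itself between both jaws with at least 10 N at the flat jaw (8.5 N at the V jaw) (contact force between jaw and sample above 10 N and contact force between vjaw and sample above 8.5 N and angle between sample's own z axis and vertical below 0.1 rad and x of sample in the frame of clamp between -0.01 and 0.01 m and z of sample in the frame of clamp below 0.016 m and linear speed of sample below 0.02 m/s); the robot touches nothing.
It fails at once if the flat jaw presses the bottle with more than 72 N (the glass cracks) (contact force between jaw and sample above 72 N).
It fails at once if the robot pushes a jaw directly (over 4 N) (contact force between the arm and jaw above 4 N or contact force between the arm and vjaw above 4 N).
It fails at once if the sample bottle is knocked over (angle between sample's own z axis and vertical above 0.6 rad).
It fails at once if the flask, the beaker or the stopper is moved more than 20 mm (distance of any of flask, beaker, stopper from where it was at the start of the episode above 0.02 m).
It also fails if it takes over 72 s, if anything falls off the work surface, if the arm or the gripper's body presses on something with over 40 N, if the wrist force passes 120 N, or if a joint passes its speed limit or range.

### The arm

A 6-joint arm with a two-finger parallel gripper is mounted at the origin on the work surface. World frame = base frame: x ahead of the robot, y to its left, z up, the work surface at z = 0. Lengths are in mm, angles in rad, forces in N, time in s.
With the tool pointing down it reaches from about 300 to 850 mm from the base axis. Payload 5.4 kg.
Tool frame: the origin (TCP) lies between the finger pads; the fingertips stand 8 mm ahead of it and the grasp point (between the pads) lies 11 mm behind it; z points along the fingers, y is the line along which they close (so a half turn about z gives the same grasp; the last joint's range is limited). The gripper opens to 85 mm and grips with 20 to 120 N. Pads are 22 mm wide; open, the fingers measure 114 mm over their backs; the gripper's body (76 mm by 85 mm) begins 54 mm behind the grasp point. The pads swing forward as they close: fully open they stand 13 mm farther back than shut.
Start: joints at [1.103, 0.158, 1.597, -0, 1.386, -0.21], TCP at [146.609, 555.978, 214.999] pointing down, gripper open.
Joint ranges: [-2.91, 2.91], [-0.94, 2.29], [0.18, 2.7], [-1.29, 4.43], [0.17, 2.64], [-3, 3]. Speed limits (rad/s): [2.57, 2.57, 3.14, 3.14, 3.14, 3.14].

### API

Orientations are given as a unit quaternion [w, x, y, z].
In Python, from cell import robot gives the robot as it stands. The module is installed in compiled form; this text tells all that it offers. Calls block until the motion is done:
- robot.reach(position, orientation): joint-space move of the TCP to a pose.
- robot.move_straight(position, frame=None, velocity=150): straight line of the TCP; frame=None keeps the orientation; velocity is the mean speed in mm/s.
- robot.set_joints(angles): joint-space move.
- robot.move_gripper(opening, grip_force=None): finger opening in mm; grip_force is the grip in N (None keeps the last); returns when the fingers have stopped.
- robot.hold(seconds).
- robot.solve_ik(position, orientation): joint angles nearest the present ones, or None.
- robot.camera(name): name is "scene" or "top" or "wrist"; returns the picture (420x560x3 uint8, red, green, blue); there is no depth.
- robot.camera_params(name): a dict with "mtx" (3x3 intrinsics, pixels), "xyz" and "orientation" of the camera in the world; the wrist camera has in their place "mount" (4x4, takes a point from camera to tool coordinates, whose origin is the TCP and whose axes are the flange's). Camera axes: x right, y down, z forward; pixel columns grow to the right and rows downward; lengths in mm; the calibration is good to about 2 mm. A picture is of the moment at which its call begins: read the wrist's pose just before it. camera_params takes no time and is no camera call.
A pose or a line that the arm cannot do raises robot.PlanningError and nothing moves.
- robot.hand_in(): hands the job in; it is judged then, once.
Readings, each from a call of its own:
- robot.get_clock(): time.
- robot.get_qpos(): joint angles.
- robot.get_joint_velocities(): joint speeds.
- robot.get_tau(): joint torques, N m.
- robot.get_tool_pos(): TCP position.
- robot.get_orientation(): TCP orientation.
- robot.get_force(): force on the tool from outside, world axes, zero at the start.
- robot.get_moment(): the same for the moment, N m.
- robot.get_opening(): finger opening in mm.
- robot.get_grip_force(): force on a finger pad.
Only numpy, scipy, OpenCV 4.12 (cv2) and the standard library are available. Lean on these libraries where they do the work, as an engineer would, in place of code of your own. Each camera call takes 0.05 s, during which the arm holds its last target. There are 200 camera calls.

## Working session

There is one attempt and no reset: what is moved stays moved. The work goes in short steps, each a Python script; the robot and the scene stay as the last script left them, time stands still between calls to the robot, and variables do not carry over. Pictures are saved under pics/ and viewed, at most 10 in all, crops included, and the job is handed in when it is done.

```bash
mkdir -p pics; python3 - <<'E'
from cell import robot
import cv2,numpy as np
for n in ("scene","top"):
    im=robot.camera(n); cv2.imwrite(f"pics/{n}0.png",im[:,:,::-1])
    print(n,robot.camera_params(n))
print(robot.camera_params("wrist"),robot.get_orientation(),robot.get_clock(),robot.get_opening())
E
```

```text
scene {'mtx': array([[459.54552385,   0.        , 277.4419636 ],
       [  0.        , 459.54552385, 207.23326678],
       [  0.        ,   0.        ,   1.        ]]), 'xyz': array([1079.29383918,  292.47395042,  756.11066324]), 'orientation': array([-0.19209536,  0.46045769,  0.80330744, -0.32523107])}
top {'mtx': array([[475.32893816,   0.        , 283.28935435],
       [  0.        , 475.32893816, 210.02382731],
       [  0.        ,   0.        ,   1.        ]]), 'xyz': array([ 319.79177956,  -39.43830607, 1358.97695122]), 'orientation': array([ 0.05771703, -0.70424054,  0.7053252 , -0.05683636])}
{'mtx': array([[306.43672056,   0.        , 281.55821492],
       [  0.        , 306.43672056, 210.54582484],
       [  0.        ,   0.        ,   1.        ]]), 'mount': array([[ 1.48799276e-03, -9.55735000e-01, -2.94225076e-01,
         7.30841969e+01],
       [ 9.99998192e-01,  1.77059524e-03, -6.94127702e-04,
        -1.16901103e+00],
       [ 1.18435566e-03, -2.94223512e-01,  9.55735906e-01,
        -1.59610423e+02],
       [ 0.00000000e+00,  0.00000000e+00,  0.00000000e+00,
         1.00000000e+00]])} [-2.79928293e-04  1.28541809e-01  9.91703718e-01 -8.12732053e-04] 0.1 85.77389192671353
```

View pics/scene0.png

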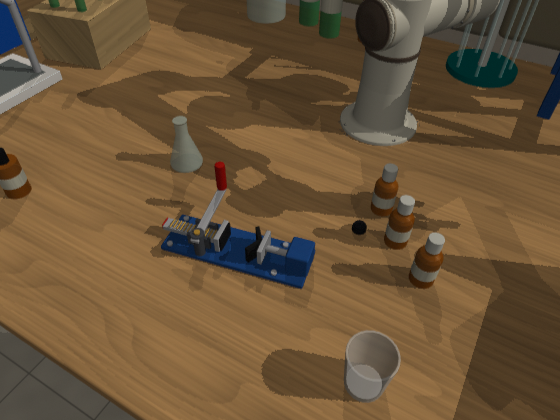

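View pics/top0.png

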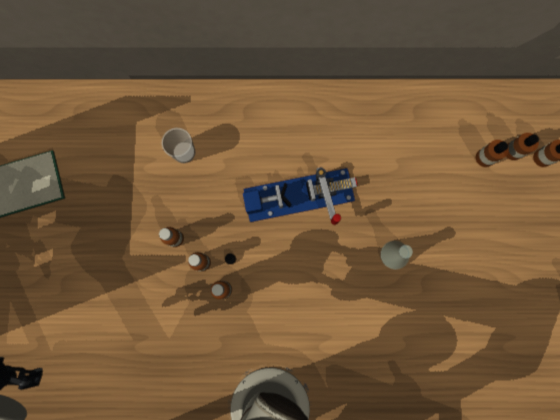

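The scene picture shows three white-capped amber bottles at (390,172), (405,205) and (434,242). In the top picture their caps are at (218,290), (196,260) and (166,233). The robot's left is towards smaller columns in the top view, so the sample is the one at top (166,233), which is scene (434,242). The black-capped bottles are different things. The clamp is at top (300,195) with its housing to the left (+y), and the red handle is at (336,218).

```bash
cat > h.py <<'E'
from cell import robot
import cv2,numpy as np
from scipy.spatial.transform import Rotation as R
def rot(q): return R.from_quat([q[1],q[2],q[3],q[0]]).as_matrix()
def quat(M): q=R.from_matrix(M).as_quat(); return np.array([q[3],q[0],q[1],q[2]])
def pose(n):
    p=robot.camera_params(n)
    if n!="wrist": return p["mtx"],rot(p["orientation"]),np.array(p["xyz"])
    T=np.eye(4);T[:3,:3]=rot(robot.get_orientation());T[:3,3]=robot.get_tool_pos();T=T@p["mount"]
    return p["mtx"],T[:3,:3],T[:3,3]
def snap(n,name=None):
    P=pose(n); im=robot.camera(n)[:,:,::-1].copy()
    if name: cv2.imwrite(f"pics/{name}.png",im)
    return im,P
def ray(P,uv):
    K,Rm,t=P; d=Rm@np.linalg.inv(K)@np.array([uv[0],uv[1],1.]); return t,d/np.linalg.norm(d)
def onz(P,uv,z): t,d=ray(P,uv); return t+d*(z-t[2])/d[2]
def proj(P,X): K,Rm,t=P; c=K@(Rm.T@(np.asarray(X,float)-t)); return c[:2]/c[2]
def tri(obs):
    A=np.zeros((3,3));b=np.zeros(3)
    for P,uv in obs:
        t,d=ray(P,uv);M=np.eye(3)-np.outer(d,d);A+=M;b+=M@t
    X=np.linalg.solve(A,b)
    return X,[np.round(proj(P,X)-uv,1) for P,uv in obs]
def mask(im,kind):
    h=cv2.cvtColor(im,cv2.COLOR_BGR2HSV)
    lo,hi={"blue":((100,130,40),(128,255,255)),"white":((0,0,130),(180,60,255)),"red":((172,180,60),(180,255,255)),"red0":((0,200,90),(4,255,255))}[kind]
    m=cv2.inRange(h,lo,hi)
    if kind=="red": m|=mask(im,"red0")
    return m
def blobs(m,a=15):
    n,l,s,c=cv2.connectedComponentsWithStats(m)
    return [(int(s[i,4]),np.round(c[i],1),s[i,:4].tolist()) for i in range(1,n) if s[i,4]>=a]
E
python3 - <<'E'
from h import *
S=cv2.imread("pics/scene0.png");T=cv2.imread("pics/top0.png")
PS,PT=pose("scene"),pose("top")
for n,im,r in (("scene",S,(360,150,120,150)),("top",T,(150,210,100,100))):
    x,y,w,h=r
    m=np.zeros(im.shape[:2],np.uint8);m[y:y+h,x:x+w]=mask(im,"white")[y:y+h,x:x+w]
    print(n,"white",blobs(m,10)); print("red",blobs(mask(im,"red"),10)); print("blue",[b for b in blobs(mask(im,"blue"),100)])
a=cv2.resize(S[150:300,350:470],None,fx=3.3,fy=3.3,interpolation=cv2.INTER_CUBIC)
b=cv2.resize(T[205:310,140:250],(400,495),interpolation=cv2.INTER_CUBIC)
cv2.imwrite("pics/crop.png",np.hstack([a,b[:a.shape[0]]]))
E
```

```text
scene white [(116, array([407.3, 199.8]), [401, 195, 14, 11]), (149, array([436.6, 238.3]), [429, 233, 16, 12])]
red [(149, array([222. , 173.6]), [215, 162, 12, 28])]
blue [(709, array([ 7.5, 30.3]), [0, 3, 22, 51]), (558, array([551.5,  93.9]), [537, 55, 23, 64]), (3695, array([253.1, 256.3]), [161, 228, 154, 60])]
top white [(93, array([164.2, 233.4]), [159, 228, 11, 12]), (92, array([193.5, 259.7]), [189, 255, 10, 11])]
red [(54, array([335.6, 218.4]), [331, 214, 9, 10])]
blue [(158, array([337.1, 174.8]), [326, 169, 23, 12]), (1888, array([280.6, 198.9]), [243, 175, 83, 46]), (220, array([342. , 196.2]), [332, 189, 22, 16])]
```

View pics/crop.png

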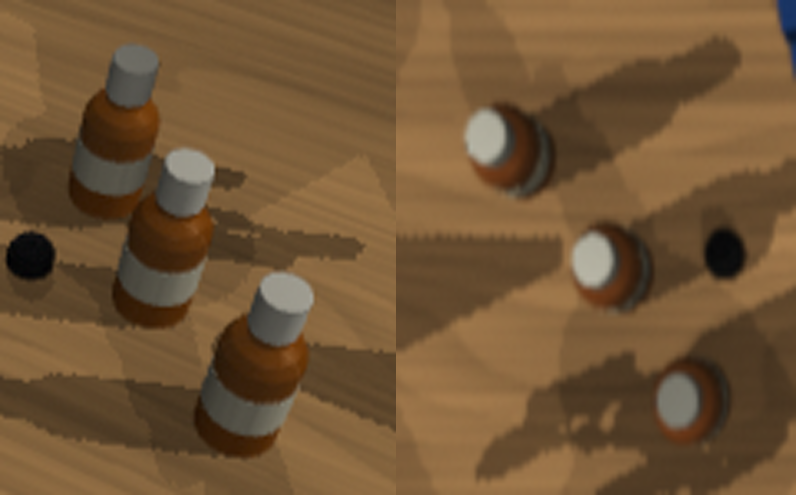

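The crop confirms it: the outermost bottle of the three, at top (164,233) and scene (437,239), has a white cap, a label and a clear surround. Next I triangulate it and get close wrist views.

```bash
python3 - <<'E'
from h import *
PS,PT=pose("scene"),pose("top")
X,e=tri([(PS,(436.7,238.8)),(PT,(164.2,233.4))]);print("cap top",X,e)
H,e=tri([(PS,(220,164.5)),(PT,(335.6,218.4))]);print("handle top",H,e)
for uv in ((245,189),(352,172),(355,199),(250,221)): print("plate corner",onz(PT,uv,12))
C=onz(PT,(300,195),20);print("C",C)
q=quat(np.array([[-1,0,0],[0,1,0],[0,0,-1]]).T)
def look(p,n):
    robot.reach(p,q); im,P=snap("wrist",n); np.savez(f"pics/{n}.npz",K=P[0],R=P[1],t=P[2])
look([X[0]-20,X[1],260],"wb1")
look([X[0]+30,X[1],260],"wb2")
look([C[0],C[1]+40,300],"wc1")
look([C[0],C[1]-60,300],"wc2")
print(robot.get_clock(),robot.get_force())
a=cv2.imread("pics/wc1.png")
w=np.vstack([np.hstack([cv2.resize(cv2.imread(f"pics/{n}.png"),(400,300)) for n in p]) for p in (("wb1","wb2"),("wc1","wc2"))])
cv2.imwrite("pics/w4.png",w)
E
```

```text
cap top [460.72337087 274.49075552 120.90313374] [array([-0.3, -0. ]), array([-0.2,  0. ])]
handle top [ 499.0891761  -175.63301056  129.91005191] [array([0.5, 0.1]), array([ 0.4, -0.2])]
plate corner [601.98991333  72.75867915  12.        ]
plate corner [ 651.93249258 -237.94961226   12.        ]
plate corner [ 572.03191227 -244.61484831   12.        ]
plate corner [508.52010962  57.37032495  12.        ]
C [582.47232449 -85.92958322  20.        ]
3.8833 [-0.28304369  0.14619699  0.42771447]
```

View pics/w4.png

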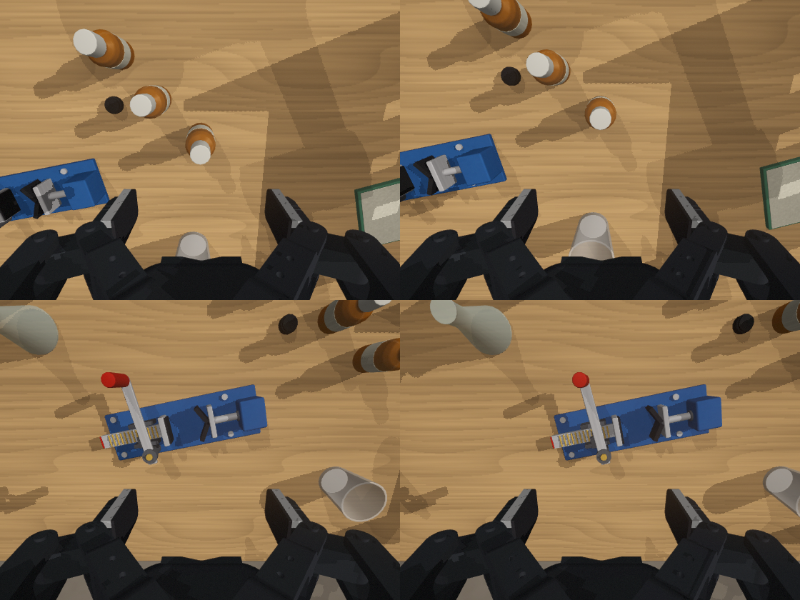

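The wrist views show the sample cap at about (200,155) in wb1 and (600,118) in wb2 (half-size mosaic pixels). The clamp is whole in wc1 and wc2, with four screws and the pivot in view. I enlarge the clamp to pick its points.

```bash
python3 - <<'E'
from h import *
a=cv2.imread("pics/wc1.png")[90:240,125:385];b=cv2.imread("pics/wc2.png")[90:240,200:460]
f=lambda i:cv2.resize(i,(520*3//2,300),interpolation=cv2.INTER_CUBIC)
f=lambda i:cv2.resize(i,None,fx=2,fy=2,interpolation=cv2.INTER_CUBIC)
c=np.vstack([f(a),f(b)]);cv2.imwrite("pics/wcc.png",c)
L=lambda n:(lambda z:(z["K"],z["R"],z["t"]))(np.load(f"pics/{n}.npz"))
for n in("wb1","wb2"):
    im=cv2.imread(f"pics/{n}.png");print(n,blobs(mask(im,"white"),100))
for n in("wc1","wc2"):
    im=cv2.imread(f"pics/{n}.png");print(n,blobs(mask(im,"red"),40))
E
```

```text
wb1 [(1213, array([123.4,  58.4]), [102, 40, 47, 37]), (249, array([175.9,  71.3]), [165, 51, 18, 40]), (132, array([231.1, 133.8]), [215, 120, 23, 34]), (903, array([199.2, 146.2]), [182, 131, 36, 32]), (102, array([285.3, 178.8]), [274, 175, 25, 14]), (737, array([280.6, 213.7]), [266, 196, 29, 34]), (609, array([ 64. , 273.8]), [46, 250, 38, 51]), (3702, array([535.3, 298.2]), [506, 257, 54, 85]), (117, array([ 79.5, 272.1]), [69, 268, 22, 9]), (1303, array([271.5, 345.4]), [248, 325, 46, 39])]
wb2 [(260, array([111.1,   4.2]), [96, 0, 31, 12]), (241, array([172.2,  22.7]), [164, 2, 15, 36]), (996, array([194.4,  90.1]), [176, 73, 39, 35]), (105, array([231.8,  95.8]), [225, 78, 11, 37]), (758, array([280.3, 165.4]), [265, 149, 31, 33]), (1128, array([ 58.9, 242.6]), [37, 217, 47, 51]), (3555, array([538.2, 272.4]), [514, 227, 46, 93]), (2756, array([269.2, 333.6]), [236, 297, 64, 67])]
wc1 [(658, array([160. , 111.2]), [141, 101, 40, 22])]
wc2 [(375, array([252.3, 111.3]), [242, 101, 23, 22])]
```

View pics/wcc.png

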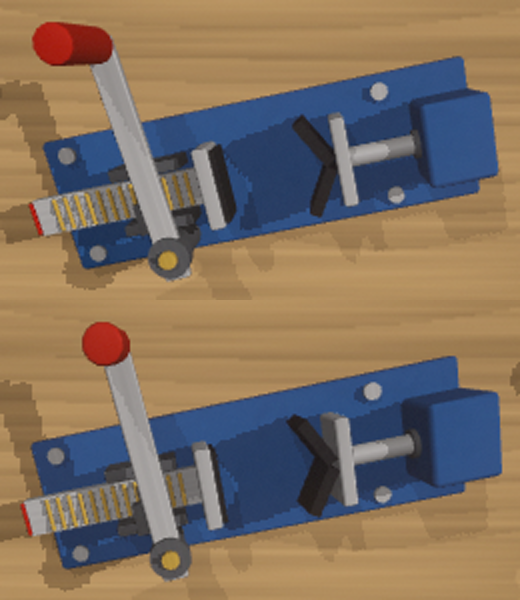

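The enlarged crop shows the screws at wc1 (66,156), (98,254), (379,91), (396,195), the pivot's brass cap at (167,260) and the handle top at (53,44). The lower image has the matching points, and the bottle's place between the jaws is free.

```bash
python3 - <<'E'
from h import *
L=lambda n:(lambda z:(z["K"],z["R"],z["t"]))(np.load(f"pics/{n}.npz"))
P1,P2=L("wc1"),L("wc2")
c1=lambda p:(p[0]/2-.25+125,p[1]/2-.25+90); c2=lambda p:(p[0]/2-.25+200,(p[1]-300)/2-.25+90)
pts=dict(s1=((66,156),(55,456)),s2=((98,254),(80,553)),s3=((379,91),(373,391)),s4=((396,195),(383,494)),
 piv=((167,260),(170,560)),hand=((53,44),(104,344)),k1=((44,147),(33,445)),k2=((84,268),(64,568)),k3=((462,57),(456,357)),
 jawtopL=((198,152),(198,450)),jawtopR=((219,228),(216,528)),vA=((296,121),(292,421)),vB=((317,213),(309,512)))
W={}
for k,(a,b) in pts.items():
    W[k],e=tri([(P1,c1(a)),(P2,c2(b))]);print(k,W[k].round(1),*e)
d=(W["s3"]-W["s1"]+W["s4"]-W["s2"])[:2];d/=np.linalg.norm(d);y=d;x=np.array([y[1],-y[0]])
print("ydir",y,"yaw",np.degrees(np.arctan2(-y[0],y[1])))
o=W["piv"][:2]-37*x+85.7*y;print("origin",o)
for k,v in W.items(): r=v[:2]-o;print(k,(r@x).round(1),(r@y).round(1),v[2].round(1))
r=W["hand"][:2]-W["piv"][:2];print("lever r",np.linalg.norm(r),"angle",np.arctan2(r@y,-r@x))
X,e=tri([(L("wb1"),(280.5,215.5)),(L("wb2"),(280.5,166.5))]);print("cap",X,e)
for z in(125,):print(onz(L("wb1"),(280.5,215.5),z),onz(L("wb2"),(280.5,166.5),z))
E
```

```text
s1 [ 580.5 -226.3   15.9] [-0.  -0.1] [0.  0.1]
s2 [ 655.7 -211.4   13.7] [-0.  -0.3] [0.  0.3]
s3 [534.1  -0.8  17.7] [-0.  0.] [ 0. -0.]
s4 [608.4  14.4  16.9] [ 0.  -0.2] [-0.   0.2]
piv [ 639.6 -143.2   76. ] [ 0.  -0.1] [0.  0.1]
hand [ 504.7 -177.4  136.5] [-0.  -0.1] [0.  0.1]
k1 [ 573.6 -242.2   14.3] [-0.1 -0.6] [0.  0.6]
k2 [ 668.8 -224.8   10. ] [ 0.  -0.1] [-0.   0.1]
k3 [511.2  57.3  10.7] [-0.   0.1] [ 0.  -0.1]
jawtopL [ 571.9 -124.3   47.4] [-0.  -0.5] [0.  0.5]
jawtopR [ 623.8 -111.4   54. ] [-0. -0.] [-0.  0.]
vA [553.7 -58.7  29.8] [-0. -0.] [-0.  0.]
vB [617.2 -44.   36.3] [-0.  -0.3] [-0.   0.3]
ydir [-0.20362502  0.97904895] yaw 11.74902068780372
origin [585.94010866 -66.78572217]
s1 -37.8 -155.1 15.9
s2 38.9 -155.8 13.7
s3 -37.3 75.2 17.7
s4 38.5 74.9 16.9
piv 37.0 -85.7 76.0
hand -102.1 -91.8 136.5
k1 -47.8 -169.2 14.3
k2 49.0 -171.6 10.0
k3 -47.9 136.8 10.7
jawtopL -25.5 -53.5 47.4
jawtopR 28.0 -51.4 54.0
vA -30.0 14.4 29.8
vB 35.3 16.0 36.3
lever r 139.19220502367406 angle -0.04365566337649758
cap [464.29846767 272.15822268 119.55185934] [array([-0.1,  0. ]), array([ 0.1, -0. ])]
[462.52829379 272.28605457 125.        ] [463.450911   272.07589301 125.        ]
```

```bash
cat >> h.py <<'E'
Y=np.array([-.20363,.97905,0]);X_=np.array([.97905,.20363,0]);PIV=np.array([639.9,-143.1,0]);ORG=np.array([586.4,-66.7,0])
def qa(a):
    t=np.sin(a)*X_+np.cos(a)*Y; z=np.array([0,0,-1.]); return quat(np.column_stack([np.cross(t,z),t,z]))
def hp(a,z=99): return PIV+140*(-np.cos(a)*X_+np.sin(a)*Y)+[0,0,z]
E
python3 - <<'E'
from h import *
q=quat(np.diag([-1.,1,-1]))
b=np.array([463,272.2,0]); up=lambda p,z:[p[0],p[1],z]
robot.move_gripper(60,40)
robot.reach(up(b,240),q); robot.move_straight(up(b,150)); robot.move_straight(up(b,102),velocity=60)
print("pre",robot.get_force(),robot.get_tool_pos())
robot.move_gripper(20,40); print("grip",robot.get_opening(),robot.get_grip_force(),robot.get_force())
robot.move_straight(up(b,245)); print(robot.get_opening(),robot.get_force())
g=ORG-6*Y
robot.move_straight(up(g,245),velocity=250)
robot.move_straight(up(g,135),velocity=120)
snap("wrist","hold"); snap("scene","hold_s")
print(robot.get_opening(),robot.get_force(),robot.get_clock())
s=cv2.imread("pics/hold_s.png")[150:300,140:340]
cv2.imwrite("pics/holdc.png",cv2.resize(s,(800,600),interpolation=cv2.INTER_CUBIC))
E
```

```text
pre [ 1.09494333 -0.24197279  0.02004663] [463.37440832 272.31538788 102.41631083]
grip 27.721625183765685 39.27876949310303 [-0.74096782  1.58890588  3.24989408]
27.391569049854258 [ 0.20090029  0.69554687 -2.57468974]
27.133010571881133 [ 0.09577876  0.22381256 -1.97970131] 11.8583
```

View pics/holdc.png

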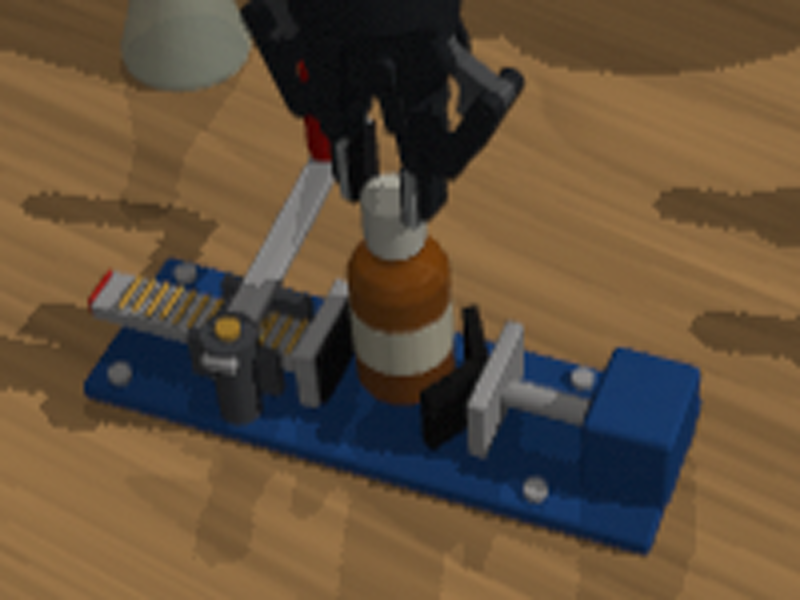

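The bottle hangs upright by its cap at crop (400,290), centred between the jaws with gaps on both sides. Now I lower it and let go.

```bash
python3 - <<'E'
from h import *
p=robot.get_tool_pos();f0=robot.get_force()
robot.move_straight([p[0],p[1],118],velocity=60)
for z in np.arange(117.5,110,-.5):
    robot.move_straight([p[0],p[1],z],velocity=20); f=robot.get_force()
    if f[2]-f0[2]>2.5: break
print("contact",z,robot.get_tool_pos(),f-f0)
robot.move_gripper(60); robot.hold(.3)
robot.move_straight([p[0],p[1],240])
robot.reach(hp(-.044,240),qa(-.044))
im,P=snap("wrist","placed"); np.savez("pics/placed.npz",K=P[0],R=P[1],t=P[2])
snap("scene","placed_s")
print(blobs(mask(im,"red"),40),blobs(mask(im,"white"),200),robot.get_clock())
s=cv2.imread("pics/placed_s.png")[150:300,140:340]
cv2.imwrite("pics/placedc.png",np.hstack([cv2.resize(s,(400,300),interpolation=cv2.INTER_CUBIC),cv2.resize(im,(400,300))]))
E
```

```text
contact 114.0 [588.92104015 -72.87642098 114.77510969] [-1.46048239  0.73348253  5.67297908]
[(558, array([283.7, 198. ]), [272, 180, 23, 34])] [(4882, array([133.3,  52.3]), [71, 20, 119, 79]), (1078, array([283. , 249.5]), [274, 212, 17, 78]), (308, array([225.6, 253. ]), [211, 246, 31, 19]), (258, array([312. , 265.4]), [308, 247, 10, 40]), (458, array([395.2, 265.2]), [382, 248, 39, 40])] 16.7
```

View pics/placedc.png

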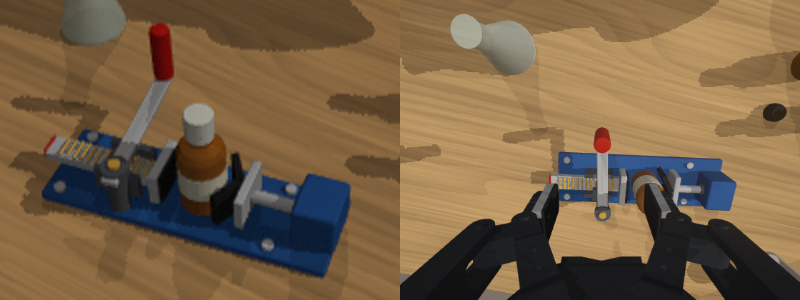

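The bottle stands upright on the plate between the jaws, at left crop (198,170), and is let go. The handle is at right crop (602,144). Next I grip the handle and make one free stroke.

```bash
cat >> h.py <<'E'
def tang(a): return np.sin(a)*X_+np.cos(a)*Y
def fwd(a): return -(robot.get_force()@tang(a))   # push of the robot along +stroke
def ang():
    r=robot.get_tool_pos()-PIV; return np.arctan2(r@Y,-(r@X_))
def go(a0,a1,n,v,show=True):
    o=[]
    for a in np.linspace(a0,a1,n+1)[1:]:
        robot.move_straight(hp(a),qa(a),velocity=v); o.append((round(ang(),3),round(fwd(a),1)))
    if show: print(o)
    return o
E
python3 - <<'E'
from h import *
z=np.load("pics/placed.npz");P=(z["K"],z["R"],z["t"])
w=onz(P,(283,201.5),135);r=w-PIV;a0=np.arctan2(r@Y,-(r@X_));print("handle",w,"a",a0,np.hypot(r@Y,r@X_))
a0=(a0-.044)/2
robot.move_gripper(56,30)
robot.move_straight(hp(a0,150),qa(a0)); robot.move_straight(hp(a0),velocity=80)
f0=robot.get_force();print("pre",f0,robot.get_tool_pos()-hp(a0))
robot.move_gripper(10,30);print("open",robot.get_opening(),robot.get_grip_force(),robot.get_force(),ang())
go(a0,-.165,3,60); robot.hold(.2);print("back",fwd(-.165),ang(),robot.get_force())
go(-.165,.155,6,50); robot.hold(.2);print("end",fwd(.155),ang(),robot.get_force(),robot.get_clock())
E
```

```text
handle [ 502.70027366 -178.48092354  135.        ] a -0.047316543001226306 141.68859006337038
pre [ 0.21317867  0.11671261 -0.31119397] [ 0.28098625 -0.18049036  0.2855614 ]
open 20.848983670128955 29.316504299640656 [-0.76952408  1.13647097  3.58405305] -0.047672914093042015
[(np.float64(-0.09), np.float64(-0.9)), (np.float64(-0.127), np.float64(-0.8)), (np.float64(-0.161), np.float64(-2.8))]
back -3.4739194966090547 -0.16066756147639372 [0.03729902 3.74062694 7.36102584]
[(np.float64(-0.111), np.float64(-1.5)), (np.float64(-0.058), np.float64(-1.0)), (np.float64(-0.012), np.float64(3.3)), (np.float64(0.031), np.float64(8.7)), (np.float64(0.095), np.float64(3.0)), (np.float64(0.15), np.float64(3.5))]
end 2.9444758868436693 0.14938665798882456 [-3.50863427 -3.12396604  7.65958481] 21.8
```

```bash
cat > stroke.py <<'E'
from h import *
import sys
def redend(n):
    im,_=snap("scene",n); m=mask(im,"red"); m[:,:150]=0; m[:205]=0; m[260:]=0; m[:,200:]=0
    return blobs(m,3)
if __name__=="__main__":
    im=cv2.imread("pics/placed_s.png");m=mask(im,"red"); m[:,:150]=0; m[:205]=0; m[260:]=0; m[:,200:]=0;print("red0",blobs(m,3))
    print("red",redend("p0"))
    for i in range(int(sys.argv[1])):
        go(.155,-.165,4,80,False); robot.hold(.1);b=fwd(-.165)
        o=go(-.165,.155,5,60); F=[]
        for _ in range(4): robot.hold(.08);F.append(fwd(.155))
        e=np.mean(F);print("back",b.round(2),"end",e.round(2),ang(),"t",robot.get_clock(),redend(f"p{i+1}_{robot.get_clock():.0f}"),flush=True)
        if e>7.5 or max(x[1] for x in o[-2:])>9: print("STOP");break
E
python3 stroke.py 1
```

```text
red0 [(5, array([164.6, 221. ]), [163, 219, 4, 5])]
red []
[(np.float64(-0.096), np.float64(-0.9)), (np.float64(-0.034), np.float64(-0.7)), (np.float64(0.018), np.float64(5.3)), (np.float64(0.088), np.float64(2.7)), (np.float64(0.154), np.float64(2.3))]
back -4.11 end 2.46 0.1525288170968852 t 24.95 []
```

```bash
python3 - <<'E'
from h import *
f=lambda n:cv2.resize(cv2.imread(f"pics/{n}.png")[190:300,140:330],(399,300),interpolation=cv2.INTER_CUBIC)
cv2.imwrite("pics/cmp.png",np.vstack([np.hstack([f("placed_s"),f("p0")]),np.hstack([f("p1_25"),f("p1_25")*0])]))
E
```

```text
(no output)
```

View pics/cmp.png

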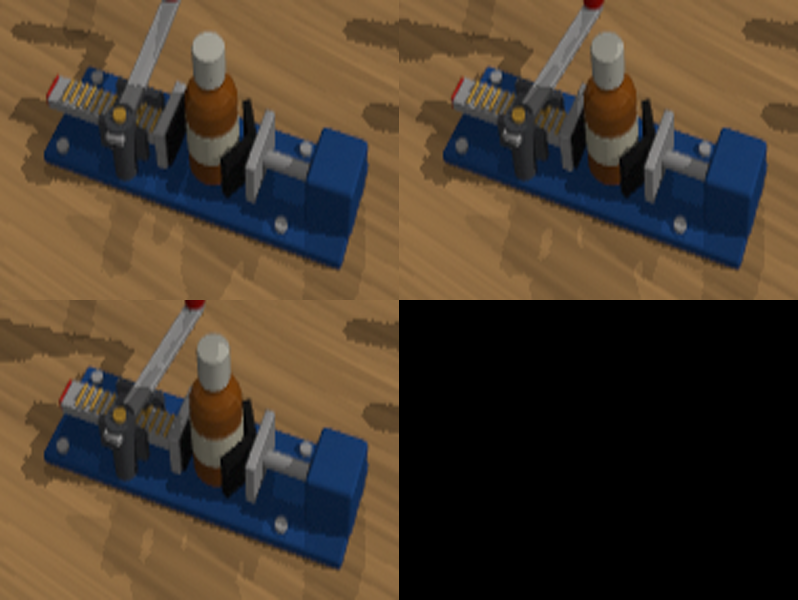

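The jaw has gained a tooth per stroke: the rack end moves from (52,88) to (458-399=59,88) and then (66,392-300=92). The bottle is upright and just being pushed to the V jaw. I keep pumping, one stroke at a time with the automatic stop.

```bash
python3 stroke.py 2 | grep -v red
```

```text
[(np.float64(-0.089), np.float64(-2.7)), (np.float64(-0.029), np.float64(-1.3)), (np.float64(0.017), np.float64(6.9)), (np.float64(0.086), np.float64(2.7)), (np.float64(0.152), np.float64(4.3))]
back -4.81 end 3.86 0.15152522329563908 t 28.15 [(7, array([173.7, 224. ]), [172, 221, 5, 7])]
[(np.float64(-0.089), np.float64(-2.5)), (np.float64(-0.029), np.float64(-0.7)), (np.float64(0.018), np.float64(7.9)), (np.float64(0.084), np.float64(4.5)), (np.float64(0.147), np.float64(6.5))]
back -3.55 end 6.94 0.14534938446257623 t 31.3 [(8, array([177. , 224.1]), [175, 221, 5, 7])]
```

Stroke ends were 2.9, 2.5, 3.9 and 6.9 N. The last is only about 4 N above free, which is under the 7 N threshold. One more tooth (about +10 N) stays below the cracking level.

```bash
python3 stroke.py 1 | grep -v red
```

```text
[(np.float64(-0.092), np.float64(-0.7)), (np.float64(-0.037), np.float64(2.5)), (np.float64(0.01), np.float64(11.5)), (np.float64(0.059), np.float64(17.9)), (np.float64(0.134), np.float64(13.7))]
back -2.78 end 13.39 0.132874410077459 t 34.5 [(7, array([180., 225.]), [178, 222, 5, 7])]
STOP
```

It turned heavy, at 13.4 N (about 10 N above free). I finish this same stroke firmly (it gains only one tooth, even to the stop), let go, and check that the jaw holds.

```bash
python3 - <<'E'
from h import *
from stroke import redend
go(.155,.18,1,30); print(redend("f1"))
go(.18,.10,2,40); print(redend("f2"))
robot.move_gripper(56); p=robot.get_tool_pos()
robot.move_straight([p[0],p[1],200],velocity=100); robot.hold(.3)
print(redend("f3"),robot.get_force(),robot.get_clock())
im=cv2.imread("pics/f3.png")
cv2.imwrite("pics/fin.png",cv2.resize(im[150:300,140:340],(800,600),interpolation=cv2.INTER_CUBIC))
E
```

```text
[(np.float64(0.153), np.float64(14.7))]
[(9, array([180.2, 224.9]), [178, 222, 5, 7])]
[(np.float64(0.12), np.float64(11.8)), (np.float64(0.089), np.float64(6.5))]
[(9, array([178.8, 226.1]), [177, 223, 5, 7])]
[(5, array([178.6, 226. ]), [177, 224, 4, 5])] [0.0585979  0.01011923 0.51130709] 37.4417
```

View pics/fin.png

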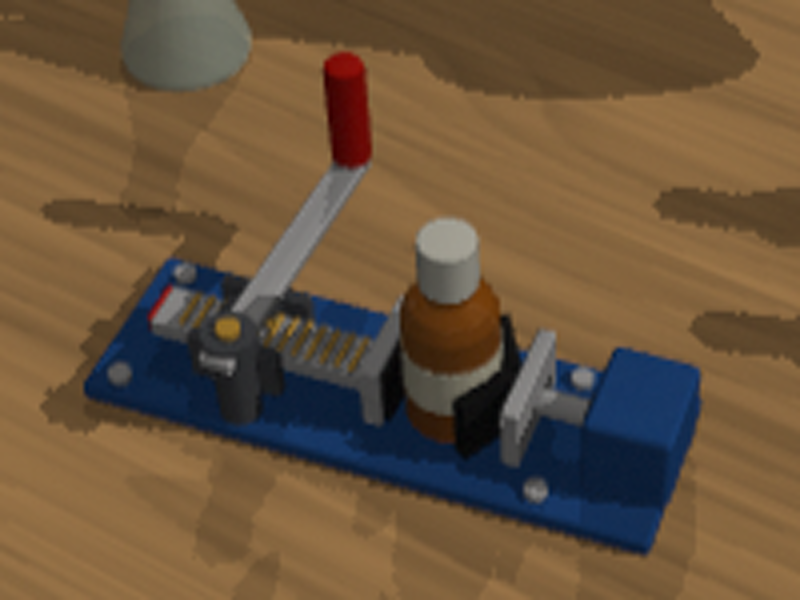

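The final picture shows the bottle upright at (450,340), seated in the V and pressed by the flat jaw. The handle is free, and the rack end has settled past the fourth-stroke mark (178.7 px against 177), so the fifth tooth holds. Handing in.

```bash
python3 -c "
from cell import robot
print(robot.hand_in())"
```

```text
the job is handed in; nothing more can be done
None
```

The bottle stands upright in the clamp, held by the ratchet after five strokes (last stroke about 10 N above free), the handle is released and the job is handed in; no verdict was returned.

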